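# Blow out the paint pan at the air gun

### The job

Slide the pan along the bench by its handle, without lifting or tipping it, to the round outline under the air gun's nozzle, and leave it centred there. Then squeeze the gun's trigger fully in, hold it for about a second and let it spring back; afterwards slide the pan, still without lifting it, to the centre of the square outline and let go. Never pull the trigger while the pan is away from the nozzle, and leave the other things on the bench where they are.

Things in the scene. Friction and masses are not known exactly. Their poses are not given: they have to be found in the camera images.
- pan: Loose aluminium pan, 0.3 to 0.5 kg, rim 110 mm across, foot 96, 50 mm tall. Origin: centre of its underside, z up. Its straight black handle points along its own -x: 18 mm wide (along y), 14 mm high, from 33 to 47 mm above the bench, ending 146 mm from the pan's centre; pinch it from above about 105 mm from the centre.
- gun: Compressed-air gun held upside down, grip straight up, in a fixed stand. Origin: on the bench under the centre of its 130 x 110 x 14 mm base plate; z up. The nozzle points along its own -x, sloping down. The black grip is an upright 26 x 26 mm bar, own x = 0 (front, trigger side) to 26 mm (back), y = 0, top at z = 250 mm, with a brass stub to 262 mm.
- nozzle (a point): Tip of the gun's brass nozzle, 16 mm across: fixed, above the pan's rim height, so the pan slides under it.
- trigger (a joint): Sprung steel trigger in front (-x) of the grip: plate 20 mm wide, 10 thick, 75 long, hinged at its lower end (gun's own x = -6.5 mm, z = 165 mm), free end up. Rad: 0 released (leaning 0.27 away from the grip, tip at z = 237 mm), 0.27 fully in (upright, against the grip). Springs back by itself; about 5 N on its upper part starts it, about 12 N takes it fully in.
- squeeze (a point): Fixed point of the gun, gun's axes, own x = 7 mm, z = 222 mm: midway between the grip's back face and the trigger's front face when the trigger is fully in. There both together are 38 mm thick along the gun's x, trigger in; 53 mm released (trigger front 34 mm from this point, grip back 19 mm). From above, close the fingers along the gun's x.
- spot (a point): Centre of the round white outline (132 mm across) on the bench under the nozzle, 165 mm in front (-x) of the gun's origin. Here the pan stands under the nozzle.
- round_mark: Round white outline (132 mm across) painted on the bench, away from the gun; the pan starts on it. Origin at its centre. Flat, not felt.
- square_mark: Square white outline (132 mm across) painted on the bench: the pan's final place. Origin at its centre. Flat, not felt.
- paint_jar: Bystander, to be left alone: small glass jar of paint with a yellow cap, 60 mm across, 75 mm tall. Origin: centre of its underside.
- paint_can: Bystander, to be left alone: paint can, 100 mm across, 120 mm tall. Origin: centre of its underside.
- mug: Bystander, to be left alone: orange mug, 80 mm across, 90 mm tall. Origin: centre of its underside.
- tape_roll: Bystander, to be left alone: roll of yellow tape lying flat, 90 mm across, 25 mm tall. Origin: centre of its underside.
- brush: Bystander, to be left alone: paint brush lying flat, 200 mm long. Origin: centre of its underside.
- sanding_block: Bystander, to be left alone: cork sanding block 110 x 60 x 35 mm. Origin: centre of its underside.
- varnish_jar: Bystander, to be left alone: glass jar with a black cap, 64 mm across, 85 mm tall. Origin: centre of its underside.
Mind the look-alikes: they are no part of the job. What is shaped like the pan but pink is not meant.

How it is judged (in metres and radians):
On the way, in this order (a step that is already met when the one before it is completed fails the run):
1. the pan stands still, centred within 20 mm on the round outline under the nozzle (horizontal distance between pan and spot below 0.02 m and linear speed of pan below 0.02 m/s and angle between pan's own z axis and vertical below 0.05 rad and value of joint trigger below 0.04 rad), for 0.2 s.
2. the trigger is squeezed in (beyond 0.2 rad of its 0.27) and held for at least 0.6 s with the pan under the nozzle (value of joint trigger above 0.2 rad and horizontal distance between pan and spot below 0.03 m), for 0.6 s.
3. the trigger has sprung back while the pan still stands under the nozzle (value of joint trigger below 0.04 rad and horizontal distance between pan and spot below 0.03 m), for 0.2 s.
At the end, for the whole second after the job is handed in: The pan stands flat and at rest on the bench, its centre within 20 mm of the square outline's centre, and the trigger is released (below 0.04 rad) (horizontal distance between pan and square_mark below 0.02 m and angle between pan's own z axis and vertical below 0.05 rad and height (world z) of pan below 0.004 m and linear speed of pan below 0.01 m/s and value of joint trigger below 0.04 rad); the robot touches nothing.
It fails at once if the pan is lifted more than 10 mm off the bench (height (world z) of pan above 0.01 m).
It fails at once if the pan is tipped more than 0.15 rad (angle between pan's own z axis and vertical above 0.15 rad).
It fails at once if the trigger is pulled (beyond 0.1 rad) while the pan is more than 35 mm from the centre of the outline under the nozzle (value of joint trigger above 0.1 rad and horizontal distance between pan and spot above 0.035 m).
It fails at once if a bystander is moved more than 30 mm (distance of any of paint_jar, paint_can, mug, tape_roll, brush, sanding_block, varnish_jar from where it was at the start of the episode above 0.03 m).
It also fails if it takes over 67 s, if anything falls off the work surface, if the arm or the gripper's body presses on something with over 40 N, if the wrist force passes 120 N, or if a joint passes its speed limit or range.

### The arm

A 6-joint arm with a two-finger parallel gripper is mounted at the origin on the work surface. World frame = base frame: x ahead of the robot, y to its left, z up, the work surface at z = 0. Lengths are in mm, angles in degrees, forces in N, time in s.
With the tool pointing down it reaches from about 300 to 850 mm from the base axis. Payload 4.2 kg.
Tool frame: the origin (TCP) lies midway between the tips of the shut fingers; the grasp point (between the pads) lies 19 mm behind it; z points along the fingers, y is the line along which they close (so a half turn about z gives the same grasp; the last joint's range is limited). The gripper opens to 91 mm and grips with 3 to 60 N. Pads are 32 mm wide; open, the fingers measure 118 mm over their backs; the gripper's body (76 mm by 178 mm) begins 60 mm behind the grasp point.
Start: joints at [-77.922, 18.312, 89.639, -0, 72.044, -1.146], TCP at [131.537, -559.769, 213.976] pointing down, gripper open.
Joint ranges: [-177.97, 177.97], [-48.28, 115.42], [12.27, 149.76], [-77.06, 257.06], [2.81, 150.46], [-146.56, 146.56]. Speed limits (degrees/s): [147.25, 147.25, 180, 180, 180, 180].

### API

Orientations are given as [roll, pitch, yaw] about the fixed x, y, z axes, in that order (R = Rz(yaw) Ry(pitch) Rx(roll)).
In Python, from workcell import env gives the robot as it stands.
- The arm moves only by the tool jog_arm, never from a script. Its argument "steps" is one flat list of numbers, 5 for each row, row after row: the closure, from 0 (fully open) to 1 (shut), then the shift along the tool's x, y, z in cm, then the turn about the tool's z in degrees. A call has 1 to 20 rows; each row is the pose to reach, as a shift and turn from the pose commanded when the call began, along the tool's axes at that moment; what a row does not reach only later rows make up. A row lasts 1/10 s, in which the tool goes at most 50 mm and 8.59 degrees, less where a joint would pass 70% of its speed; a pose out of reach is approached as far as the arm can. A call with a gripper value outside its range is refused whole. The fingers move at their own pace and stop on an object; "force" is the grip in N (left out, the last holds). Time passes only in rows, so rows that repeat a pose let the fingers close. It gives the time, the measured TCP pose, the force and the opening at its end, in the units of the state.
- env.state(): the state, without advancing time (a new reading comes with each control period).
- env.grab_frame(name): name is "scene" or "side" or "wrist"; returns the picture (420x560x3 uint8, red, green, blue); there is no depth.
- env.camera_params(name): a dict with "fx", "fy", "cx", "cy" (pixels), "k1" (the pictures are not rectified: a ray, as slopes to the right and down, at radius r is drawn at 1 + k1 r^2 times it, then the intrinsics apply), "R" (3x3) and "t" (3): a world point X has camera coordinates R X + t. Camera axes: x right, y down, z forward; pixel columns grow to the right and rows downward; lengths in mm; the calibration is good to about 2 mm. A picture is of the moment at which its call begins: read the wrist's pose just before it. camera_params takes no time and is no camera call; for the wrist camera it gives the pose at the moment of the call.
- env.job_done(): hands the job in, once; it reports no verdict.
The state is a dict: "time_s": time; "qpos": joint angles; "qvel": joint speeds; "effort": joint torques, N m; "ee_pos": TCP position; "ee_rot": TCP orientation; "force": force on the tool from outside, world axes, zero at the start; "torque": the same for the moment, N m; "gripper_width": finger opening in mm.
Only numpy, scipy, OpenCV 4.12 (cv2) and the standard library are available. Lean on these libraries where they do the work, as an engineer would, in place of code of your own. Each camera call takes 0.05 s, during which the arm holds its last target. There are 200 camera calls.

## Working session

There is one attempt and no reset: what is moved stays moved. The work goes in short steps, Python scripts to look and compute and a tool call to move; the robot and the scene stay as the last step left them, time stands still between calls to the robot, and variables do not carry over. Pictures are saved under pics/ and viewed, on a budget of 10 in all, crops included, one or two more only if the job needs it, and the job is handed in when it is done.

Besides the shell and the picture viewer there is one more tool, called after ">>>" in YAML: its name, and indented under it one key for each argument. jog_arm: Moves the arm, as the interface text tells. Its arguments: {"type":"object","properties":{"steps":{"type":"array","items":{"type":"number"}},"force":{"type":"number"}},"required":["steps"]}

```bash
ls; mkdir -p pics
python3 - <<'E'
from workcell import env
import cv2,numpy as np
for n in("scene","side"):
    f=env.grab_frame(n); cv2.imwrite(f"pics/{n}0.png",cv2.cvtColor(f,cv2.COLOR_RGB2BGR))
    p=env.camera_params(n); print(n,{k:np.round(v,3).tolist() for k,v in p.items()})
print(env.state())
E
```

```text
pics
scene {'fx': 429.44, 'fy': 429.44, 'cx': 281.168, 'cy': 207.246, 'k1': -0.063, 'R': [[0.009, 1.0, 0.016], [0.795, 0.002, -0.606], [-0.606, 0.018, -0.795]], 't': [-1.744, -299.61, 1565.2]}
side {'fx': 495.669, 'fy': 495.669, 'cx': 286.373, 'cy': 211.757, 'k1': -0.179, 'R': [[0.782, -0.623, -0.012], [-0.449, -0.55, -0.704], [0.432, 0.556, -0.71]], 't': [-405.467, 344.534, 1354.856]}
{'time_s': 0.1, 'qpos': array([-7.79219856e+01,  1.83462915e+01,  8.96978494e+01, -7.05419358e-04,
        7.20458640e+01, -1.14500249e+00]), 'qvel': array([ 0.0680046 , -0.03040566, -0.18211416,  0.01018252,  0.01287747,
        0.03956274]), 'effort': array([ 1.33636581e-04, -4.13333666e+01, -2.32510132e+01,  7.28654210e-02,
        4.22020792e-02, -5.55460599e-05]), 'ee_pos': array([ 131.43783802, -559.3114809 ,  213.23189529]), 'ee_rot': array([-1.79910000e+02, -1.12795117e-03,  1.32232340e+01]), 'force': array([-0.73546816, -0.56212738,  0.52142385]), 'torque': array([0.02339594, 0.04175494, 0.0029241 ]), 'gripper_width': 90.93461810334584}
```

View pics/scene0.png

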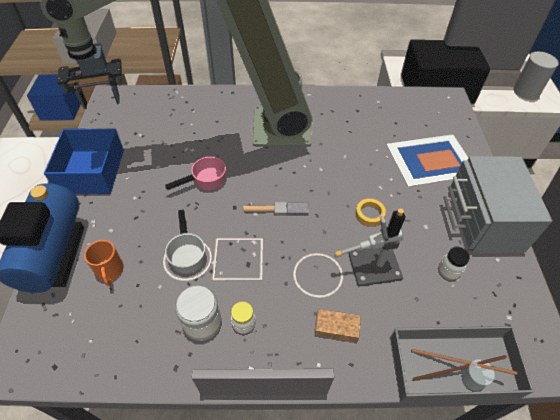

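View pics/side0.png

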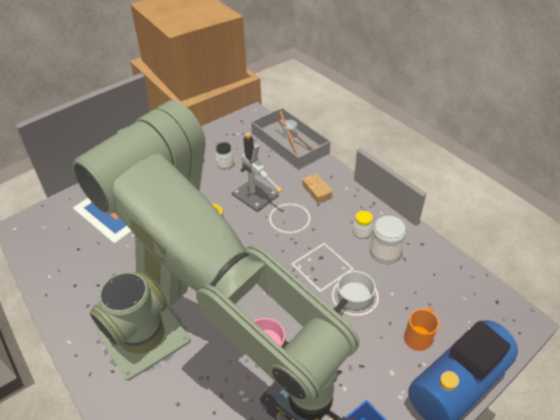

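Scene view: aluminium pan at (187,253) with its handle end at (182,212), square (239,258), spot circle (318,275), and gun base (375,268) with nozzle tip (338,254).
Pan look-alike: the pink pan at (209,173), which I reject. Circle look-alike: the round mark under the pan at (187,257). The spot is the circle at the nozzle.

Next I'll warp to a metric top view to measure.

```bash
cat > h.py <<'E'
from workcell import env
import cv2,numpy as np
def proj(p,X):
    c=np.atleast_2d(X)@np.array(p["R"]).T+np.array(p["t"]); s=c[:,:2]/c[:,2:]
    s=s*(1+p["k1"]*(s**2).sum(1,keepdims=True))
    return s*[p["fx"],p["fy"]]+[p["cx"],p["cy"]]
def back(p,uv,z):
    K=np.array([[p["fx"],0,p["cx"]],[0,p["fy"],p["cy"]],[0,0,1.]])
    s=cv2.undistortPoints(np.array(uv,float).reshape(-1,1,2),K,np.array([p["k1"],0,0,0.])).reshape(-1,2)
    R=np.array(p["R"]);t=np.array(p["t"]); d=np.c_[s,np.ones(len(s))]@R; C=-R.T@t
    return C+d*((z-C[2])/d[:,2])[:,None]
def top(p,img,z,x0,x1,y0,y1,s):  # rows: x growing down, cols: y growing right; s px/mm
    xs=np.arange(x0,x1,1/s);ys=np.arange(y0,y1,1/s); X,Y=np.meshgrid(xs,ys,indexing="ij")
    uv=proj(p,np.c_[X.ravel(),Y.ravel(),np.full(X.size,z)]).astype(np.float32).reshape(*X.shape,2)
    return cv2.remap(img,uv[...,0],uv[...,1],cv2.INTER_LINEAR)
E
python3 - <<'E'
from h import *
p=env.camera_params("scene"); img=cv2.imread("pics/scene0.png")
w=top(p,img,0,330,680,-320,260,1.35)
for k in range(350,680,50): cv2.putText(w,str(k),(0,int((k-330)*1.35)),0,.4,(0,255,255),1);cv2.line(w,(0,int((k-330)*1.35)),(8,int((k-330)*1.35)),(0,255,255),1)
for k in range(-300,260,50): cv2.putText(w,str(k),(int((k+320)*1.35),10),0,.4,(0,255,255),1);cv2.line(w,(int((k+320)*1.35),0),(int((k+320)*1.35),5),(0,255,255),1)
cv2.imwrite("pics/top0.png",w)
print(back(p,[[187,257],[239,258],[318,275],[375,268]],0).round())
# white outlines
w=top(p,img,0,330,680,-320,260,1)
m=(w.min(2)>165).astype(np.uint8)
n,l,s,c=cv2.connectedComponentsWithStats(m,connectivity=8)
for i in range(1,n):
    if s[i,4]>60:
        ys,xs=np.where(l==i); pts=np.c_[xs,ys].astype(np.float32)
        print(s[i],"minrect",cv2.minAreaRect(pts),"xy",330+cv2.minAreaRect(pts)[0][1],-320+cv2.minAreaRect(pts)[0][0])
E
```

```text
[[ 556. -273.    0.]
 [ 559. -124.    0.]
 [ 614.   99.    0.]
 [ 592.  262.    0.]]
[ 299   26   34   38 1157] minrect ((315.5, 44.5), (37.0, 33.0), 90.0) xy 374.5 -4.5
[   0  143  117  158 6991] minrect ((61.20110321044922, 226.62237548828125), (114.51106262207031, 154.5084686279297), 15.610989570617676) xy 556.6223754882812 -258.7988967895508
[  0 147  21  16 116] minrect ((8.543182373046875, 153.35125732421875), (6.9221062660217285, 23.307342529296875), 61.189208984375) xy 483.35125732421875 -311.4568176269531
[ 119  160  144  139 3718] minrect ((190.5, 229.0), (138.0, 143.0), 90.0) xy 559.0 -129.5
[549 169  29  23 454] minrect ((562.8139038085938, 180.1131134033203), (16.83084487915039, 29.4753360748291), 70.01689147949219) xy 510.1131134033203 242.81390380859375
[492 186  55  24 254] minrect ((519.109130859375, 196.9900665283203), (5.71574068069458, 57.36798095703125), 68.83873748779297) xy 526.9900665283203 199.109130859375
[233 210  10  13  88] minrect ((238.24998474121094, 215.25), (12.347898483276367, 8.060433387756348), 59.036251068115234) xy 545.25 -81.75001525878906
[ 349  211  139  139 2798] minrect ((418.0, 280.0), (138.0, 138.0), 90.0) xy 610.0 98.0
[  39  316   95   34 2375] minrect ((85.99998474121094, 332.4999694824219), (93.99998474121094, 32.99999237060547), -0.0) xy 662.4999694824219 -234.00001525878906
```

View pics/top0.png

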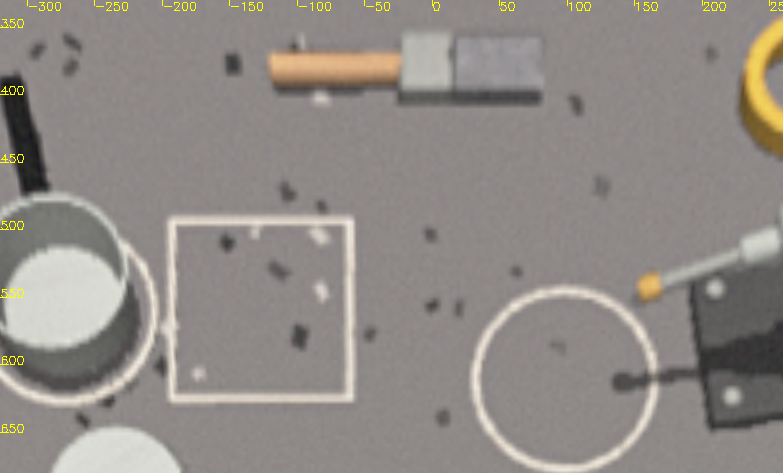

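Top view: spot circle ≈ (610,98), square ≈ (559,-126), both the right size (138 mm outer). The pan and gun need views at their own heights.

Run:
```python
from h import *
p=env.camera_params("scene"); img=cv2.imread("pics/scene0.png"); ps=env.camera_params("side"); si=cv2.imread("pics/side0.png")
def lab(w,x0,y0,s):
    h,W=w.shape[:2]
    for k in range(0,int(h/s),20): cv2.line(w,(0,int(k*s)),(6,int(k*s)),(0,255,255),1); cv2.putText(w,str(x0+k),(8,int(k*s)+4),0,.3,(0,255,255),1)
    for k in range(0,int(W/s),20): cv2.line(w,(int(k*s),0),(int(k*s),6),(0,255,255),1); cv2.putText(w,str(y0+k),(int(k*s)-8,15),0,.3,(0,255,255),1)
    return w
a=lab(top(p,img,50,380,620,-360,-190,1.7),380,-360,1.7)
b=lab(top(p,img,14,500,680,160,360,1.5),500,160,1.5)
c=lab(top(p,img,250,480,680,160,360,1.5)[:260],480,160,1.5)
# side cam of pan at z=50
d=lab(top(ps,si,50,380,620,-360,-190,1.1),380,-360,1.1)
H=600;W=800; o=np.zeros((H,W,3),np.uint8)
def put(i,r,cc): i=i[:H-r,:W-cc]; o[r:r+i.shape[0],cc:cc+i.shape[1]]=i
put(a,0,0);put(b,0,300);put(c,285,300);put(d,0,605)
cv2.imwrite("pics/m1.png",o)
```

```text
(no output)
```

View pics/m1.png

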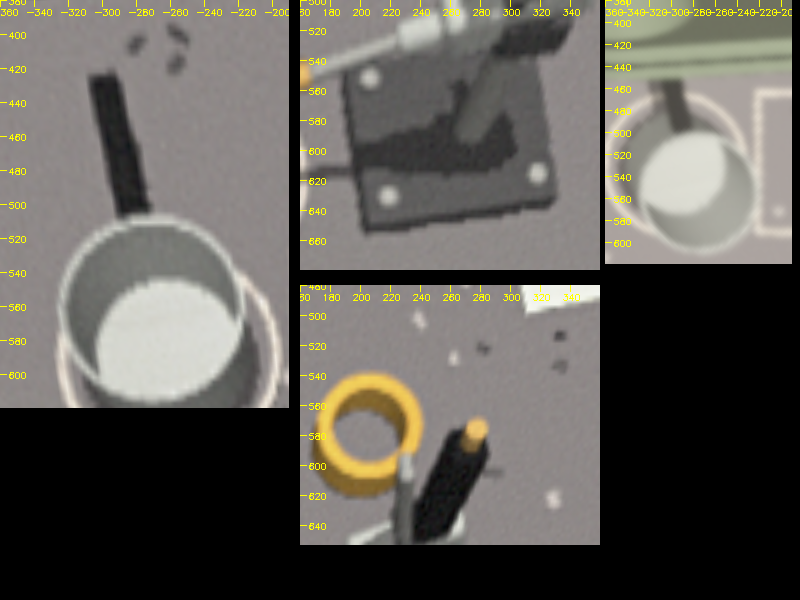

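The crop confirms the grey aluminium pan: rim centre ≈ (561,-271), handle pointing to (423,-299), yaw ≈ 12°. The base plate gives gun yaw ≈ 99° and origin ≈ (587,260). Next I'll refine these and check clearances.

Run:
```python
from h import *
p=env.camera_params("scene")
uv=lambda r,c,z,x0,y0,s: back(p,proj(p,[[x0+r/s,y0+c/s,z]]),0)
def conv(x,y,z1,z2): return back(p,proj(p,[[x,y,z1]]),z2)[0].round(1)
st=conv(577,278,250,262); print("stub",st)
s=np.array([610.5,98.5]); d=st[:2]-s; print("spot->stub",np.hypot(*d),np.degrees(np.arctan2(d[1],d[0])),"expect 178")
d=np.array([588,258])-s; print("spot->origin",np.hypot(*d),np.degrees(np.arctan2(d[1],d[0])),"expect 165")
print("jar cap",back(p,[[242,312]],75)[0].round(),"can top",back(p,[[197,301]],120)[0].round(), "mug",back(p,[[104,249]],90)[0].round())
print("nozzle tip z80",back(p,[[338,254]],80)[0].round())
# pan model overlay residual: rim edge fit, grid search on gradient magnitude in both cameras
from scipy.optimize import differential_evolution as DE
for n in("scene","side"):
    q=env.camera_params(n); g=cv2.cvtColor(cv2.imread(f"pics/{n}0.png"),cv2.COLOR_BGR2GRAY).astype(np.float32)
    g=cv2.GaussianBlur(g,(0,0),1); t=np.linspace(0,2*np.pi,120,endpoint=False)
    def samp(r,c):
        P=proj(q,np.c_[c[0]+r*np.cos(t),c[1]+r*np.sin(t),np.full(t.size,50)]).astype(np.float32)
        return cv2.remap(g,P[None,:,0],P[None,:,1],1)[0]
    f=lambda c:-(samp(53.5,c)-samp(59,c)+samp(53.5,c)-samp(48,c)).mean()
    r=DE(f,[(535,590),(-300,-245)],seed=1); print(n,"rim",r.x.round(1),r.fun)
```

```text
stub [586.  273.5 262. ]
spot->stub 176.70667785910072 97.96961039432136 expect 178
spot->origin 161.079173079576 98.0294952942316 expect 165
jar cap [ 756. -102.   75.] can top [ 748. -207.  120.] mug [ 586. -477.   90.]
nozzle tip z80 [594. 147.  80.]
scene rim [ 560.4 -271.1] -43.418235778808594
side rim [ 556.8 -272.6] -20.345670700073242
```

>>> jog_arm:
  steps: [0.4,2,-1,0,0,0.4,6,-3,0,0,0.4,10,-5,0,0,0.4,14,-7,0,0,0.4,18,-9,0,0,0.4,22,-11,0,0,0.4,26,-13,0,0,0.4,30,-15,0,0,0.4,34,-16.8,1,1.2,0.4,36.5,-18,3,1.2,0.4,37.7,-18.5,6,1.2,0.4,37.7,-18.5,8,1.2,0.4,37.7,-18.5,8,1.2,0.4,37.7,-18.5,8,1.2,0.4,37.7,-18.5,8,1.2]
  force: 20

```text
time_s: 1.6
ee_pos: [456.7, -294.2, 135.2]
ee_rot: [179.9, -0.1, 12.0]
force: [-0.1, -0.2, 0.8]
gripper_width: 54.7
```

Run:
```python
from h import *
s=env.state(); q=env.camera_params("wrist"); f=cv2.cvtColor(env.grab_frame("wrist"),cv2.COLOR_RGB2BGR)
print(s["ee_pos"],s["ee_rot"],s["gripper_width"],s["time_s"])
# handle: dark in top view at z=47
w=top(q,f,47,390,530,-360,-230,4)
for k in range(0,140,20): cv2.line(w,(0,k*4),(8,k*4),(0,255,255),1); cv2.putText(w,str(390+k),(10,k*4+4),0,.35,(0,255,255),1)
for k in range(0,130,20): cv2.line(w,(k*4,0),(k*4,8),(0,255,255),1); cv2.putText(w,str(-360+k),(k*4,18),0,.35,(0,255,255),1)
o=np.zeros((560,800,3),np.uint8);o[:,:520]=w; o[:210,520:800]=cv2.resize(f,(280,210)); cv2.imwrite("pics/w1.png",o)
```

```text
[ 456.74053862 -294.22937858  135.23426901] [ 1.79895210e+02 -9.47567781e-02  1.19867091e+01] 54.717196688596935 1.6
```

View pics/w1.png

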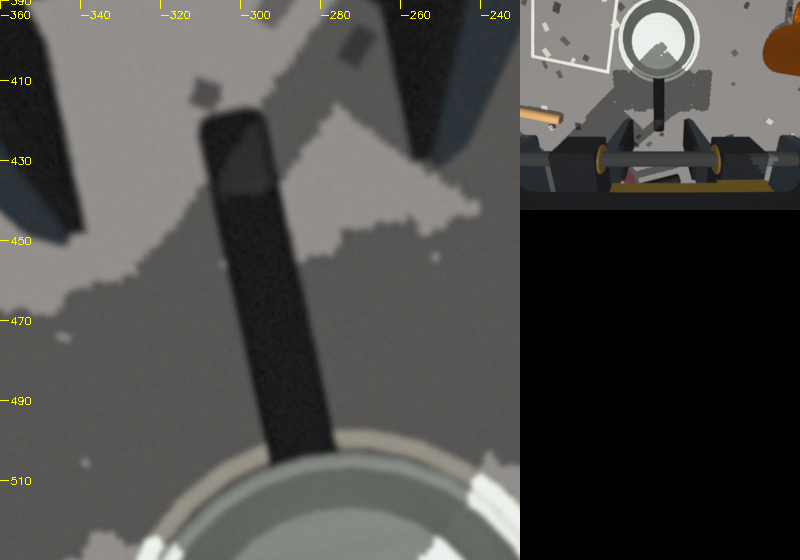

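The wrist view agrees: handle end (418,-302) and yaw 11.7° give the pan centre as (561,-272), with the handle centred between the fingers. I'll descend and pinch.

>>> jog_arm:
  steps: [0.4,0,0,3,0,0.4,0,0,6,0,0.4,0,0,8.5,0,0.4,0,0,10,0,0.4,0,0,11,0,0.4,0,0,11.3,0,0.4,0,0,11.3,0,0.4,0,0,11.3,0,0.6,0,0,11.3,0,0.75,0,0,11.3,0,0.85,0,0,11.3,0,0.9,0,0,11.3,0,0.9,0,0,11.3,0,0.9,0,0,11.3,0,0.9,0,0,11.3,0]
  force: 25

```text
time_s: 3.15
ee_pos: [456.4, -293.6, 21.1]
ee_rot: [180.0, -0.0, 12.0]
force: [0.6, -0.9, 0.3]
gripper_width: 18.0
```

>>> jog_arm:
  steps: [0.9,0.13,-0.35,0,0,0.9,0.5,-1.41,0,0,0.9,1.13,-3.17,0,0,0.9,1.89,-5.28,0,0,0.9,2.65,-7.39,0,0,0.9,3.4,-9.5,0,0,0.9,4.16,-11.6,0,0,0.9,4.9,-13.7,0,0,0.9,5.67,-15.8,0,0,0.9,6.43,-18,0,0,0.9,7.2,-20.1,0,0,0.9,7.94,-22.2,0,0,0.9,8.7,-24.3,0,0,0.9,9.45,-26.4,0,0,0.9,10.2,-28.5,0,0,0.9,11,-30.6,0,0,0.9,11.7,-32.6,0,0,0.9,12.2,-34.1,0,0,0.9,12.5,-34.9,0,0,0.9,12.6,-35.2,0,0]

```text
time_s: 5.15
ee_pos: [505.7, 77.8, 21.0]
ee_rot: [180.0, 0.0, 12.1]
force: [-0.5, -3.1, 3.2]
gripper_width: 17.8
```

>>> jog_arm:
  steps: [0.9,0,0,0,0,0.9,0,0,0,0,0.9,0,0,0,0]

```text
time_s: 5.45
ee_pos: [506.0, 77.1, 21.0]
ee_rot: [-180.0, -0.0, 12.0]
force: [-0.6, 3.2, 3.8]
gripper_width: 18.0
```

```bash
cat > see.py <<'E'
from h import *
import sys
n=sys.argv[1]; o=np.zeros((480,800,3),np.uint8)
for i,c in enumerate(("scene","side")):
    f=cv2.cvtColor(env.grab_frame(c),cv2.COLOR_RGB2BGR); p=env.camera_params(c)
    x,y=float(sys.argv[2]),float(sys.argv[3])
    w=top(p,f,50,x-120,x+120,y-100,y+100,2)
    for k in range(-100,101,20):
        cv2.line(w,(0,240+2*k),(6,240+2*k),(0,255,255),1); cv2.putText(w,str(int(x+k)),(8,244+2*k),0,.35,(0,255,255),1)
        cv2.line(w,(200+2*k,0),(200+2*k,6),(0,255,255),1); cv2.putText(w,str(int(y+k)),(190+2*k,18),0,.35,(0,255,255),1)
    o[:,i*400:i*400+400]=w
    # mark the target centre: circle r=55 at z=50 about given point
    cv2.circle(o,(i*400+200,240),110,(0,0,255),1)
cv2.imwrite(f"pics/{n}.png",o); print(env.state()["ee_pos"],env.state()["time_s"])
E
python3 see.py spot1 610 98
```

```text
[506.057372    76.99552474  20.971147  ] 5.55
```

View pics/spot1.png

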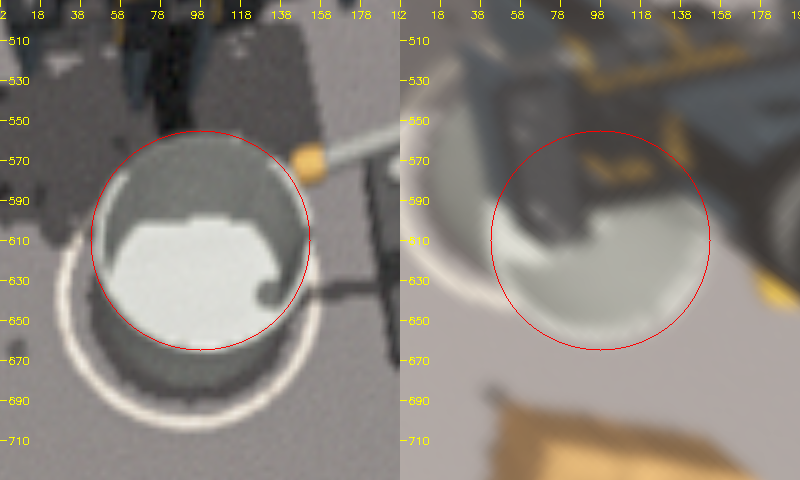

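The pan is within about 1–2 mm of the spot in both cameras. I'll release it, rise, and go above the gun's grip.

>>> jog_arm:
  steps: [0.7,0,0,0,0,0.6,0,0,0,0,0.5,0,0,0,0,0.5,0,0,0,0,0.5,0,0,-1,0,0.5,0,0,-3,0,0.4,0,0,-7,0,0.2,0,0,-11,0,0,0,0,-15,0,0,0,0,-19,0,0,0,0,-23,0,0,0,0,-26,0,0,1.5,-2,-28,1,0,4,-5.8,-28,3,0,6.5,-9.4,-28,4,0,9,-13,-28,4,0,11,-15.8,-28,4,0,11.86,-17.1,-28,4,0,11.86,-17.1,-28,4,0,11.86,-17.1,-28,4]

```text
time_s: 7.55
ee_pos: [586.0, 268.0, 301.1]
ee_rot: [179.9, 0.0, 8.0]
force: [-0.5, 0.4, 0.3]
gripper_width: 90.8
```

Run:
```python
from h import *
s=env.state(); q=env.camera_params("wrist"); f=cv2.cvtColor(env.grab_frame("wrist"),cv2.COLOR_RGB2BGR)
print(s["ee_pos"],s["ee_rot"],s["gripper_width"],s["time_s"])
g=cv2.cvtColor(env.grab_frame("scene"),cv2.COLOR_RGB2BGR); p=env.camera_params("scene")
for im,P in((f,q),(g,p)):
    u=np.array([np.cos(np.radians(98)),np.sin(np.radians(98))]);v=np.array([-u[1],u[0]]);S=np.array([610.5,98.5]);O=S+165*u
    for a,b,z in((0,-13,250),(26,-13,250),(26,13,250),(0,13,250),(13,0,262)):
        cv2.circle(im,tuple(proj(P,[[*(O+a*u+b*v),z]])[0].round().astype(int).tolist()),2,(0,0,255),-1)
    r=proj(P,[[*(O+7*u),222]])[0].round().astype(int); cv2.circle(im,tuple(r.tolist()),3,(0,255,0),-1); print(r)
c=cv2.resize(g[150:310,300:460],(400,400),interpolation=2)
o=np.zeros((420,800,3),np.uint8); o[:300,:400]=cv2.resize(f,(400,300)); o[:400,400:]=c; cv2.imwrite("pics/gun1.png",o)
```

```text
[586.03405745 268.00256606 301.13477538] [1.79930679e+02 3.40307618e-02 8.01255477e+00] 90.83814015062121 7.55
[276 220]
[395 221]
```

View pics/gun1.png

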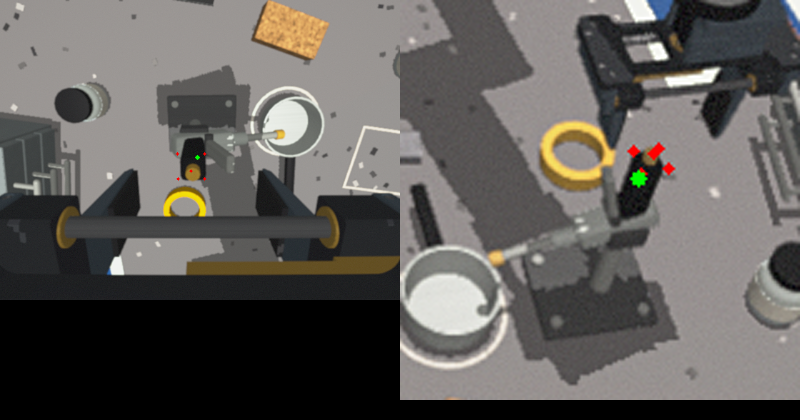

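The predicted grip corners (red) and squeeze point (green) fall on the black grip in both views, and the fingers straddle it centrally. I'll descend in two parts, watching the force.

>>> jog_arm:
  steps: [0,0,0,2,0,0,0,0,4,0,0,0,0,5.5,0,0,0,0,7,0,0,0,0,7.5,0]

```text
time_s: 8.15
ee_pos: [585.5, 267.2, 224.9]
ee_rot: [179.9, 0.1, 7.9]
force: [0.2, 0.1, -0.2]
gripper_width: 91.5
```

>>> jog_arm:
  steps: [0,0,0,1,0,0,0,0,1.8,0,0,0,0,2.2,0,0,0,0,2.2,0,0,0,0,2.2,0]

```text
time_s: 8.65
ee_pos: [586.7, 269.2, 204.2]
ee_rot: [-180.0, -0.0, 8.0]
force: [-0.5, -0.6, 0.7]
gripper_width: 91.0
```

>>> jog_arm:
  steps: [0.2,0,0,0,0,0.35,0,0,0,0,0.45,0,0,0,0,0.5,0,0,0,0,0.55,0,0,0,0,0.6,0,0,0,0,0.65,0,0,0,0,0.65,0,0,0,0,0.65,0,0,0,0]
  force: 30

```text
time_s: 9.55
ee_pos: [587.3, 267.4, 205.4]
ee_rot: [179.8, -0.1, 8.1]
force: [0.3, -5.3, 6.7]
gripper_width: 36.9
```

The opening is 36.9 mm (about 38 expected), so the trigger is fully in. I'll hold about 1.1 s, release, wait and read the state.

>>> jog_arm:
  steps: [0.65,0,0,0,0,0.65,0,0,0,0,0.65,0,0,0,0,0.65,0,0,0,0,0.65,0,0,0,0,0.65,0,0,0,0,0.65,0,0,0,0,0.65,0,0,0,0,0.65,0,0,0,0,0.65,0,0,0,0,0.65,0,0,0,0]

```text
time_s: 10.65
ee_pos: [587.3, 267.4, 205.4]
ee_rot: [179.8, -0.1, 8.1]
force: [0.9, -5.8, 4.8]
gripper_width: 37.2
```

>>> jog_arm:
  steps: [0.5,0,0,0,0,0.3,0,0,0,0,0.1,0,0,0,0,0,0,0,0,0,0,0,0,0,0,0,0,0,0,0,0,0,0,0,0,0,0,0,0,0]

```text
time_s: 11.45
ee_pos: [586.4, 269.9, 204.3]
ee_rot: [-179.9, -0.0, 8.0]
force: [-0.5, -0.2, 0.5]
gripper_width: 91.7
```

The trigger is free again. I'll go back up, over to the handle, down and regrip.

>>> jog_arm:
  steps: [0,0,0,-1,0,0,0,0,-4,0,0,0,0,-7.5,0,0,0,0,-9.7,0,0,-1,1.7,-9.7,-1,0,-3,5,-9.7,-2,0,-5,8.4,-9.7,-3,0,-7,11.8,-9.7,-4,0,-9,15.1,-9.7,-4,0.2,-10.64,17.87,-9,-4,0.4,-10.64,17.87,-6,-4,0.4,-10.64,17.87,-2,-4,0.4,-10.64,17.87,2,-4,0.4,-10.64,17.87,6,-4,0.4,-10.64,17.87,9,-4,0.4,-10.64,17.87,10,-4,0.4,-10.64,17.87,10,-4]

```text
time_s: 13.15
ee_pos: [505.9, 77.4, 103.7]
ee_rot: [-180.0, 0.1, 12.0]
force: [-1.1, 0.2, 0.8]
gripper_width: 54.7
```

>>> jog_arm:
  steps: [0.4,0,0,2,0,0.4,0,0,5,0,0.4,0,0,7,0,0.4,0,0,8,0,0.4,0,0,8.3,0,0.4,0,0,8.3,0,0.4,0,0,8.3,0,0.6,0,0,8.3,0,0.75,0,0,8.3,0,0.85,0,0,8.3,0,0.9,0,0,8.3,0,0.9,0,0,8.3,0,0.9,0,0,8.3,0,0.9,0,0,8.3,0]
  force: 25

```text
time_s: 14.55
ee_pos: [506.1, 77.2, 21.0]
ee_rot: [180.0, 0.0, 12.0]
force: [-0.2, -0.2, 0.8]
gripper_width: 18.1
```

>>> jog_arm:
  steps: [0.9,-0.1,0.21,0,0,0.9,-0.4,0.85,0,0,0.9,-0.97,2.1,0,0,0.9,-1.74,3.76,0,0,0.9,-2.6,5.64,0,0,0.9,-3.5,7.5,0,0,0.9,-4.35,9.4,0,0,0.9,-5.2,11.3,0,0,0.9,-6.1,13.2,0,0,0.9,-7,15,0,0,0.9,-7.8,16.9,0,0,0.9,-8.6,18.6,0,0,0.9,-9.2,19.9,0,0,0.9,-9.55,20.65,0,0,0.9,-9.66,20.9,0,0,0.9,-9.66,20.9,0,0,0.9,-9.66,20.9,0,0,0.9,-9.66,20.9,0,0]

```text
time_s: 16.35
ee_pos: [455.2, -147.2, 21.0]
ee_rot: [180.0, 0.0, 12.1]
force: [-1.6, -1.8, 1.0]
gripper_width: 17.9
```

>>> jog_arm:
  steps: [0.7,0,0,0,0,0.6,0,0,0,0,0.5,0,0,0,0,0.4,0,0,0,0,0.4,0,0,0,0,0.4,0,0,-1,0,0.4,0,0,-4,0,0.4,0,0,-8,0,0.4,0,0,-12,0,0.4,-4,0,-14,0,0.4,-8,0,-15,0,0.4,-11,0,-15,0,0.4,-11,0,-15,0,0.4,-11,0,-15,0]

```text
time_s: 17.75
ee_pos: [347.7, -170.4, 171.8]
ee_rot: [179.9, -0.1, 12.0]
force: [0.2, -0.5, -0.3]
gripper_width: 54.6
```

```bash
python3 see.py sq1 559 -126
python3 - <<'E'
from h import *
cv2.imwrite("pics/scene9.png",cv2.cvtColor(env.grab_frame("scene"),cv2.COLOR_RGB2BGR))
E
```

```text
[ 348.57654864 -170.33952269  171.32620656] 17.85
```

View pics/sq1.png

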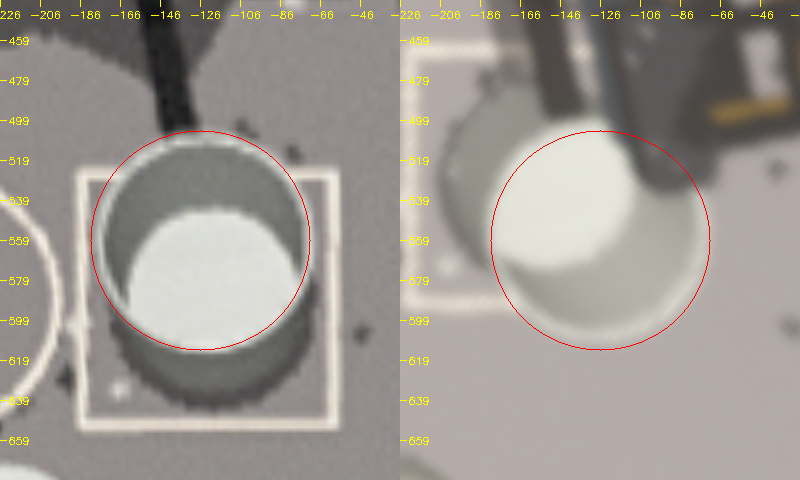

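View pics/scene9.png

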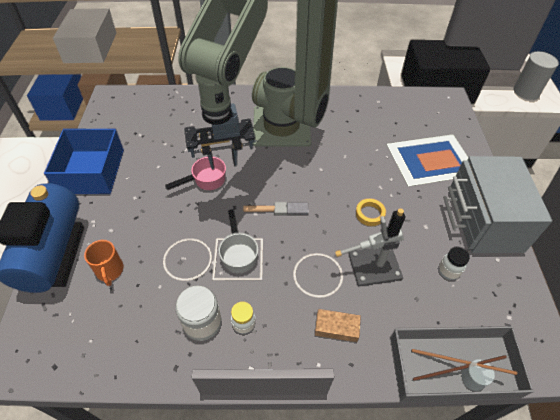

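The rim sits on the target circle (559,-126) to about 2 mm in both cameras. The bystanders are unmoved, the trigger is free, and the hand is clear at z = 171, so I'm handing in.

```bash
python3 -c "
from workcell import env
print(env.job_done())"
```

```text
the job is handed in; nothing more can be done
None
```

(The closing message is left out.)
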